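Free the stuck brake of the tall wire reel

TASK

The brake knob on top of the tall wire reel has stuck shut. Break it loose with a short firm twist anticlockwise (seen from above), then turn it on freely until its pointer stands at the round dot on the drum, 70 degrees on, and let go. Leave the brake knob of the flat bobbin beside it shut.

Things in the scene. Friction and masses are not known exactly. Their poses are not given: they have to be found in the camera images.
- tall_brake (a joint): Brake knob on the aluminium drum (80 mm wide, 14 mm high) above a 70 mm high wire reel, on a fixed grey foot 120x100x14 mm. Rad: 0 = shut, stuck at its stop; grows anticlockwise seen from above; 1.22 (70 deg) = at the dot; 1.9 = far stop. The first 0.25 rad need up to 0.35 N m; then it gives, jumps on to about 0.5, turns on with under 0.1 N m and stays where left.
- tall_knob (a point): On the tall reel's vertical knob axis at grip height, 26 mm above the drum's top, 124 mm above the table. The knob is a black wing 50 mm long, 24 mm thick with flat sides, from 8 to 36 mm above the drum. Turns with it: x along the wing to its pointer (nose under one end, 33 mm from the axis; white line on top at that end), y across its thickness, z up. Free space around.
- tall_open (a point): Round dark dot, 5 mm across, on top of the tall reel's drum near its edge, 37 mm from the turning axis, 26 mm lower than tall_knob: the open mark to which the pointer must be turned. A short dark bar marks shut, at the pointer's start; fine scale lines lie between.
- flat_brake (a joint): The same knob on the other stand, which is alike but carries a flat white bobbin only 30 mm high, so that its knob is 40 mm lower. Rad, 0 = shut, where it starts and must stay; just as stuck.

How it is judged:
By the outcome, as a careful person would: the job done as asked, in the order asked, and still so for the second after the job is handed in, with the robot touching nothing.
It also fails if it takes over 32 s, if anything falls off the work surface, if the arm or the gripper's body presses on something with over 40 N, if the wrist force passes 120 N, or if a joint passes its speed limit or range.

ROBOT

A 6-joint arm with a two-finger parallel gripper is mounted at the origin on the work surface; the furniture and walls round the work are solid. World frame = base frame: x ahead of the robot, y to its left, z up, the work surface at z = 0. Lengths are in m, angles in rad, forces in N, time in s.
With the tool pointing down it reaches from about 0.425 to 0.95 m from the base axis. Payload 3.5 kg.
Tool frame: the origin (TCP) lies between the finger pads; the fingertips stand 14 mm ahead of it and the grasp point (between the pads) lies 5 mm behind it (ctrl.tip_extent is the distance from the TCP to the fingertips, in m); x points along the fingers, z is the direction in which the jaws open and shut, and the axes are right-handed (so a half turn about x gives the same grasp; the last joint's range is limited). The gripper opens to 85 mm and grips with 20 to 120 N. Pads are 22 mm wide; open, the fingers measure 114 mm over their backs; the gripper's body (76 mm by 85 mm) begins 54 mm behind the grasp point. The pads swing forward as they close: fully open they stand 13 mm farther back than shut.
Start: joints at [-1.31, 0.286, 1.577, -0, 1.279, -0.15], TCP at [0.27, -0.619, 0.245] pointing down, gripper open.
Joint ranges: [-2.77, 2.77], [-0.9, 2.22], [0.21, 2.48], [-1.53, 4.67], [0.24, 2.81], [-2.84, 2.84]. Speed limits (rad/s): [2.79, 2.79, 3.14, 3.14, 3.14, 3.14].

INTERFACE

Orientations are given as a unit quaternion [x, y, z, w].
In Python, from plant import ctrl gives the robot as it stands.
- The arm moves only by the tool move_arm, never from a script. Its argument "commands" is one flat list of numbers, 4 for each row, row after row: the shift along the tool's x, y, z in units of 25 mm (1.0 is 25 mm), then the turn about the tool's x in units of 5 degrees (1.0 is 5 degrees). A call has 1 to 20 rows; each row shifts and turns the commanded pose from where the row before left it, along the tool's axes as they then stand; what a row does not reach is not made up. A row lasts 1/8 s, in which the tool goes at most 62.5 mm and 10.7 degrees, less where a joint would pass 70% of its speed; a pose out of reach is approached as far as the arm can. A call is refused whole if a number of a shift passes 1 or a number of a turn 1, either way. A call with a gripper value outside its range is refused whole. "jaw" is the finger opening in mm, from 0 to 85.4, set as the call begins (left out, the last holds). The fingers move at their own pace and stop on an object; "force" is the grip in N (left out, the last holds). Time passes only in rows, so rows that do not move let the fingers close. It gives the time, the measured TCP pose, the force and the opening at its end, in the units of the state.
- ctrl.get_state(): the state, without advancing time (a new reading comes with each control period).
- ctrl.read_camera(name): name is "scene" or "top"; returns the picture (420x560x3 uint8, red, green, blue); there is no depth.
- ctrl.get_calibration(name): a dict with "camera_matrix" (3x3 intrinsics, pixels), "camera_from_world" (4x4, takes a point from world to camera coordinates). Camera axes: x right, y down, z forward; pixel columns grow to the right and rows downward; lengths in m; the calibration is good to about 2 mm. A picture is of the moment at which its call begins. get_calibration takes no time and is no camera call.
- ctrl.sign_off(): hands the job in, once; it reports no verdict.
The state is a dict: "time": time; "qpos": joint angles; "dq": joint speeds; "joint_efforts": joint torques, N m; "eef_pos": TCP position; "tcp_rot": TCP orientation; "contact_force": force on the tool from outside, world axes, zero at the start; "wrist_torque": the same for the moment, N m; "opening": opening from 0.0 (shut) to 1.0 (fully open).
Only numpy, scipy, OpenCV 4.12 (cv2) and the standard library are available. Lean on these libraries where they do the work, as an engineer would, in place of code of your own. Each camera call takes 0.05 s, during which the arm holds its last target.

## Working session

There is one attempt and no reset: what is moved stays moved. The work goes in short steps, Python scripts to look and compute and a tool call to move; the robot and the scene stay as the last step left them, time stands still between calls to the robot, and variables do not carry over. Pictures are saved under pics/ and viewed, and the job is handed in when it is done.

Besides the shell and the picture viewer there is one more tool, called after ">>>" in YAML: its name, and indented under it one key for each argument. move_arm: Moves the arm, as the interface text tells. Its arguments: {"type":"object","properties":{"commands":{"type":"array"},"jaw":{"type":"number"},"force":{"type":"number"}},"required":["commands"]}

```bash
mkdir -p pics; ls; python3 - <<'E'
from plant import ctrl
import cv2,numpy as np
np.set_printoptions(precision=4,suppress=True)
for n in("scene","top"):
    cv2.imwrite(f"pics/{n}0.png",ctrl.read_camera(n)[:,:,::-1]); c=ctrl.get_calibration(n);print(c)
print(ctrl.get_state())
E
```

```text
pics
{'camera_matrix': array([[446.2244,   0.    , 275.62  ],
       [  0.    , 446.2244, 210.4012],
       [  0.    ,   0.    ,   1.    ]]), 'camera_from_world': array([[-0.9105, -0.4134, -0.012 ,  0.4739],
       [-0.241 ,  0.5539, -0.7969,  0.2524],
       [ 0.3361, -0.7227, -0.604 ,  0.8684],
       [ 0.    ,  0.    ,  0.    ,  1.    ]])}
{'camera_matrix': array([[443.5294,   0.    , 281.7605],
       [  0.    , 443.5294, 212.4935],
       [  0.    ,   0.    ,   1.    ]]), 'camera_from_world': array([[-0.0192, -0.9998, -0.0007,  0.0029],
       [-0.9906,  0.0191, -0.1353,  0.5541],
       [ 0.1353, -0.0019, -0.9908,  0.9164],
       [ 0.    ,  0.    ,  0.    ,  1.    ]])}
{'time': 0.1, 'qpos': array([-1.31  ,  0.2871,  1.578 ,  0.    ,  1.2786, -0.15  ]), 'dq': array([-0.0007, -0.0016, -0.0033, -0.0021, -0.0007, -0.0011]), 'joint_efforts': array([  0.0012, -40.7292, -29.3699,  -0.0001,   0.0034,   0.    ]), 'eef_pos': array([ 0.2694, -0.6183,  0.2441]), 'tcp_rot': array([ 0.388 ,  0.592 , -0.387 ,  0.5909]), 'contact_force': array([-0.0954,  1.0743,  0.2855]), 'wrist_torque': array([-0.0072, -0.0207,  0.0132]), 'opening': 0.9992467482341247}
```

View pics/scene0.png

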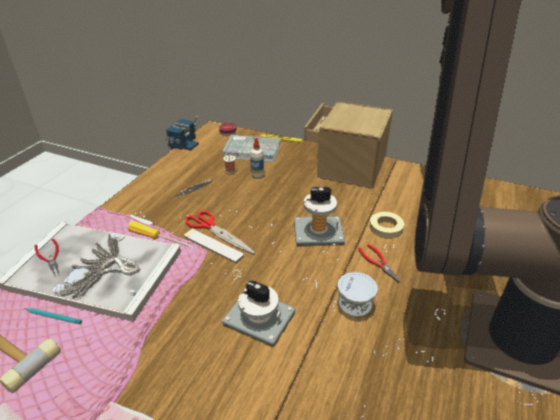

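View pics/top0.png

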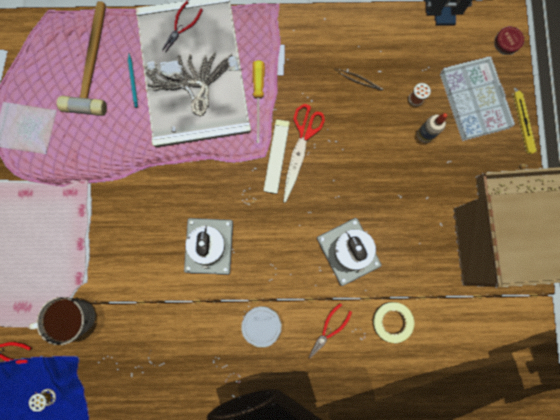

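The scene view shows the tall reel near (320,205) and the flat bobbin near (258,305). In the top view, tall is at about (355,248) and flat at (205,243). I'll enlarge them.

```bash
python3 - <<'E'
import cv2,numpy as np
t=cv2.imread("pics/top0.png");s=cv2.imread("pics/scene0.png")
def crop(im,x,y,w,h,k): return cv2.resize(im[y:y+h,x:x+w],None,fx=k,fy=k,interpolation=cv2.INTER_CUBIC)
cv2.imwrite("pics/c1.png",np.hstack([crop(t,315,213,70,75,8)]))
cv2.imwrite("pics/c2.png",crop(s,290,180,60,65,9))
E
```

```text
(no output)
```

View pics/c1.png

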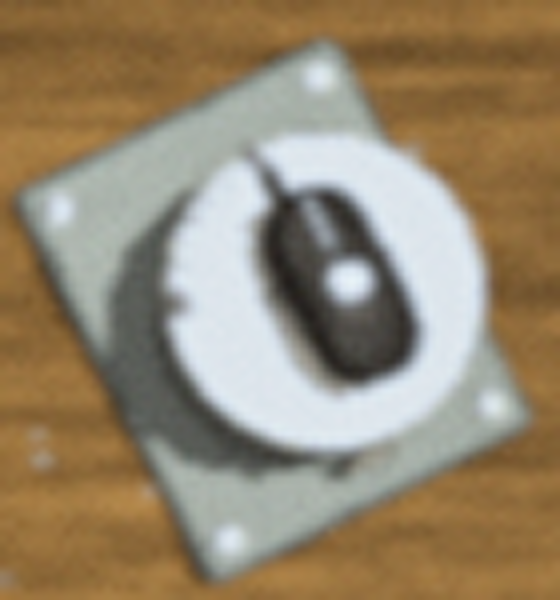

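View pics/c2.png

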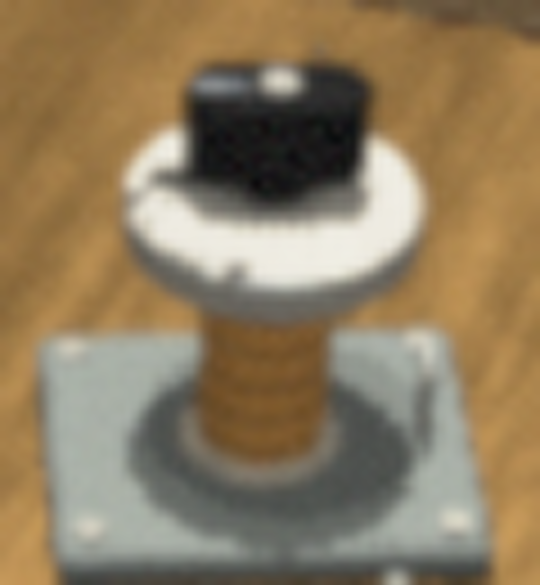

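```bash
cat >h.py <<'E'
import numpy as np, cv2
from plant import ctrl
np.set_printoptions(precision=4,suppress=True)
C={n:ctrl.get_calibration(n) for n in("scene","top")}
def P(n): return C[n]["camera_matrix"]@C[n]["camera_from_world"][:3]
def tri(ps,pt):
    X=cv2.triangulatePoints(P("scene"),P("top"),np.array(ps,float).reshape(2,1),np.array(pt,float).reshape(2,1))[:,0]; return X[:3]/X[3]
def proj(n,X):
    u=P(n)@np.r_[X,1]; return u[:2]/u[2]
def atz(n,p,z):
    M=P(n); H=np.c_[M[:,0],M[:,1],M[:,2]*z+M[:,3]]; q=np.linalg.solve(H,np.r_[p,1]); return np.r_[q[:2]/q[2],z]
def cr(x,y,x0,y0,k): return np.array([(x+.5)/k-.5+x0,(y+.5)/k-.5+y0])
E
python3 - <<'E'
from h import *
T=lambda x,y:cr(x,y,315,213,8); S=lambda x,y:cr(x,y,290,180,9)
for n,s,t in [("screw",S(281,82),T(350,280)),("dot",S(235,272),T(178,305)),("nose",S(155,178),T(248,152))]:
    X=tri(s,t);print(n,X,proj("scene",X)-s,proj("top",X)-t)
print("drum c",atz("top",T(325,291),.098),atz("scene",S(276,205),.098))
print("screw@.134",atz("top",T(350,280),.135),atz("scene",S(281,82),.135))
print("dot@.098",atz("top",T(178,305),.098),atz("scene",S(235,272),.098))
print("nose",atz("top",T(248,152),.1),atz("scene",S(155,178),.1))
# wing direction: line ends in top image at z .134
a=atz("top",T(308,195),.134);b=atz("top",T(380,372),.134);print("wing",a,b,np.degrees(np.arctan2(*(a-b)[1::-1])))
E
```

```text
screw [ 0.4706 -0.1527  0.1329] [0.0262 0.0015] [-0.0108 -0.0309]
dot [ 0.4676 -0.1157  0.0967] [0.2343 0.0142] [-0.0933 -0.2637]
nose [ 0.5013 -0.1344  0.1054] [-1.2366 -0.1073] [0.5071 1.4255]
drum c [ 0.4697 -0.1524  0.098 ] [ 0.4679 -0.1461  0.098 ]
screw@.134 [ 0.4704 -0.1523  0.135 ] [ 0.4697 -0.1497  0.135 ]
dot@.098 [ 0.467  -0.1157  0.098 ] [ 0.4676 -0.1139  0.098 ]
nose [ 0.5046 -0.1343  0.1   ] [ 0.501  -0.1422  0.1   ]
wing [ 0.491  -0.1433  0.134 ] [ 0.4484 -0.1587  0.134 ] 19.92279582511879
```

```bash
python3 - <<'E'
from h import *
from scipy.spatial.transform import Rotation as R
s=ctrl.get_state();M=R.from_quat(s["tcp_rot"]).as_matrix();print(M,s["eef_pos"])
yz=np.degrees(np.arctan2(M[1,2],M[0,2]));print("z yaw",yz)
d=M.T@(np.array([.470,-.1523,.25])-s["eef_pos"]);print("shift units",d/.025)
for w in(115.5,-64.5):
    q1=-.517; print(w,"turn units",-(w-yz)/5, "q6 est start",-.15+(q1+1.31)-np.radians(w-yz),"end",-.15+(q1+1.31)-np.radians(w-yz+70))
E
```

```text
[[-0.0005  0.9168  0.3993]
 [ 0.0021  0.3993 -0.9168]
 [-1.      0.0003 -0.0021]] [ 0.2694 -0.6183  0.2441]
z yaw -66.46499538766027
shift units [ -0.2029  14.7978 -13.8861]
115.5 turn units -36.39299907753205 q6 est start -2.5328882928909673 end -3.7546187692869983
-64.5 turn units -0.3929990775320533 q6 est start 0.608704360698826 end -0.6130261156972048
```

```bash
python3 - <<'E'
import cv2,numpy as np
t=cv2.imread("pics/top0.png");s=cv2.imread("pics/scene0.png")
def crop(im,x,y,w,h,k): return cv2.resize(im[y:y+h,x:x+w],None,fx=k,fy=k,interpolation=cv2.INTER_CUBIC)
cv2.imwrite("pics/b.png",np.hstack([crop(t,440,160,120,140,3),crop(s,290,90,120,140,3)]))
E
```

```text
(no output)
```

View pics/b.png

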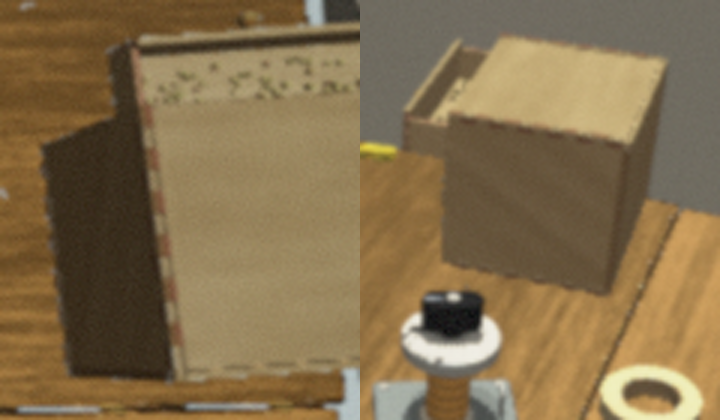

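```bash
python3 - <<'E'
from h import *
print(tri([379.8,137.5],[498.2,285.8]), tri([(448-360)/3+290,115/3+90],[155/3+440-.2,100/3+160]))
E
```

```text
[ 0.3944 -0.3991  0.1641] [ 0.5673 -0.4061  0.1536]
```

>>> move_arm:
  commands: [0, 0.92, -0.87, 0, 0, 0.92, -0.87, 0, 0, 0.92, -0.87, 0, 0, 0.92, -0.87, 0, 0, 0.92, -0.87, 0, 0, 0.92, -0.87, 0, 0, 0.92, -0.87, 0, 0, 0.92, -0.87, 0, 0, 0.92, -0.87, 0, 0, 0.92, -0.87, 0, 0, 0.92, -0.87, 0, 0, 0.92, -0.87, 0, 0, 0.92, -0.87, 0, 0, 0.92, -0.87, 0, 0, 0.92, -0.87, 0, 0, 0.92, -0.87, -0.4, 0, 0, 0, 0, 0, 0, 0, 0]

```text
time: 2.35
eef_pos: [0.4677, -0.1531, 0.245]
tcp_rot: [0.377, 0.598, -0.377, 0.598]
contact_force: [-0.0, 0.3, -0.0]
opening: 0.998
```

```bash
cat >>h.py <<'E'
from scipy.spatial.transform import Rotation as R
def rep(tgt=None):
    s=ctrl.get_state();M=R.from_quat(s["tcp_rot"]).as_matrix()
    print("t",s["time"],"pos",s["eef_pos"],"zyaw",np.degrees(np.arctan2(M[1,2],M[0,2])),"xaxis",M[:,0],"q",s["qpos"],"F",s["contact_force"],"T",s["wrist_torque"],"open",s["opening"]*85.4)
    if tgt is not None: print("units",M.T@(np.array(tgt)-s["eef_pos"])/.025)
E
python3 - <<'E'
from h import *
rep([.470,-.1523,.120])
for n in("scene","top"): cv2.imwrite(f"pics/{n}1.png",ctrl.read_camera(n)[:,:,::-1])
im=np.hstack([cv2.resize(cv2.imread("pics/scene1.png")[110:260,250:400],(400,400)),cv2.resize(cv2.imread("pics/top1.png")[180:300,290:410],(400,400))]);cv2.imwrite("pics/d1.png",im)
E
```

```text
t 2.35 pos [ 0.4677 -0.1531  0.245 ] zyaw -64.46300779952593 xaxis [-0.0007 -0.0002 -1.    ] q [-0.5225 -0.1249  2.0155 -0.0005  1.2516  0.6027] F [-0.0436  0.2922 -0.0268] T [-0.0356 -0.0102  0.0487] open 85.25146258477128
units [5.0007 0.0997 0.013 ]
```

View pics/d1.png

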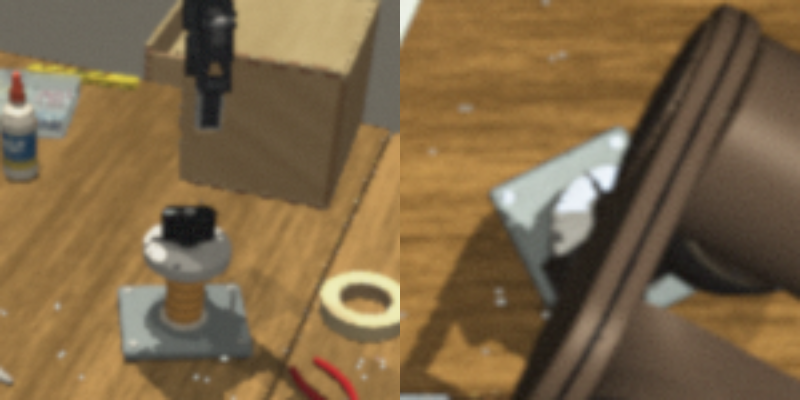

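The fingers hang squarely above the knob: the gripper shows edge-on at (210,80) in the crop and the knob at (188,222). I'll go down with the jaws open.

>>> move_arm:
  commands: [0.8, 0.1, 0, 0, 0.8, 0, 0, 0, 0.8, 0, 0, 0, 0.8, 0, 0, 0, 0.7, 0, 0, 0, 0.5, 0, 0, 0, 0.3, 0, 0, 0, 0.25, 0, 0, 0, 0, 0, 0, 0]

```text
time: 3.58
eef_pos: [0.4702, -0.1517, 0.1214]
tcp_rot: [0.377, 0.598, -0.377, 0.598]
contact_force: [-0.3, -0.3, -0.4]
opening: 1.003
```

```bash
python3 - <<'E'
from h import *
rep([.470,-.1523,.120])
cv2.imwrite(f"pics/scene2.png",ctrl.read_camera("scene")[:,:,::-1])
cv2.imwrite("pics/d2.png",cv2.resize(cv2.imread("pics/scene2.png")[150:250,270:370],(600,600),interpolation=2))
E
```

```text
t 3.575 pos [ 0.4702 -0.1517  0.1214] zyaw -64.45893326077828 xaxis [-0.0003  0.0002 -1.    ] q [-0.5177  0.0292  2.1118 -0.      1.0009  0.6073] F [-0.2938 -0.3471 -0.4257] T [ 0.0497 -0.0041  0.0038] open 85.66822095885513
units [ 0.0567 -0.0181  0.0186]
```

View pics/d2.png

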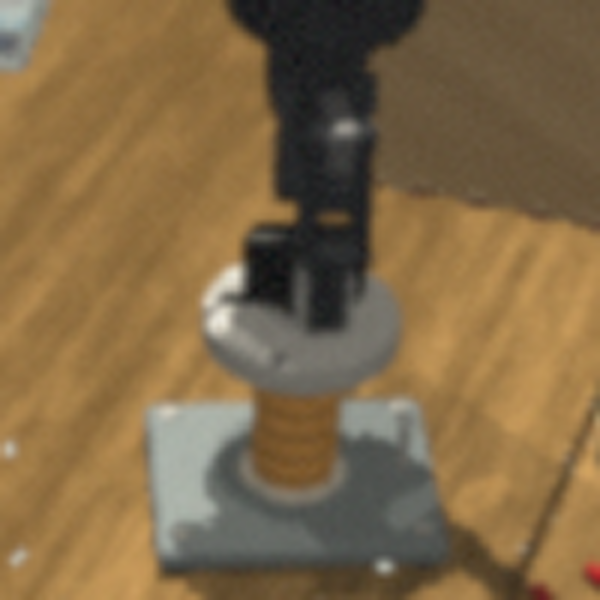

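```bash
python3 - <<'E'
from h import *
s=ctrl.get_state();M=R.from_quat(s["tcp_rot"]).as_matrix();p=s["eef_pos"]
for k in(-.04,0,.04):
  for e in(-.011,.011): print(k,e,(proj("scene",p+M@[.0,e,k])-[270,150])*6)
print((proj("scene",[.4706,-.1527,.133])-[270,150])*6, (proj("scene",[.470,-.1523,.098])-[270,150])*6)
E
```

```text
-0.04 -0.011 [341.8549 315.2196]
-0.04 0.011 [284.7744 316.427 ]
0 -0.011 [330.6292 255.7731]
0 0.011 [275.259  256.9337]
0.04 -0.011 [320.0572 199.7886]
0.04 0.011 [266.2978 200.9057]
[304.756  231.6999] [301.5498 304.4427]
```

```bash
python3 - <<'E'
import cv2,numpy as np
im=cv2.imread("pics/scene2.png")[160:220,290:350]
im=cv2.resize(im,(600,600),interpolation=cv2.INTER_CUBIC)
im=(255*(im/255.)**.5).astype(np.uint8)
cv2.imwrite("pics/d3.png",im)
E
```

```text
(no output)
```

View pics/d3.png

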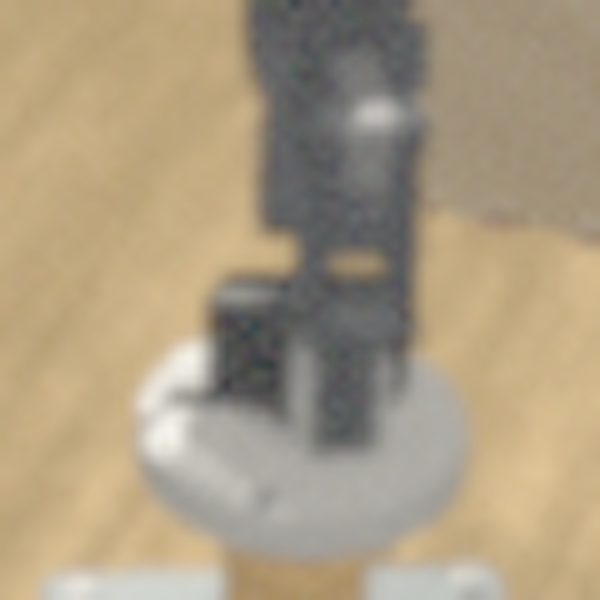

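```bash
python3 - <<'E'
from h import *
Q=R.from_quat([0.377,0.598,-0.377,0.598]).as_matrix()
def show(f,p,o,k,out):
    im=cv2.imread(f)[o[1]:o[1]+100,o[0]:o[0]+100]
    im=cv2.resize(im,(100*k,100*k),interpolation=cv2.INTER_CUBIC); im=(255*(im/255.)**.5).astype(np.uint8)
    for x in (.014,-.03,-.06,-.1):
      for e,c in((-.011,(0,0,255)),(0,(0,255,0)),(.011,(255,0,0))):
        u=(proj("scene",p+Q@[x,e,-.045])-o+.5)*k-.5
        cv2.circle(im,tuple(int(round(v)) for v in u),2,c,-1)
    cv2.imwrite(out,im); return im
a=show("pics/scene1.png",np.array([.4677,-.1531,.245]),(280,70),4,"pics/e1.png")
b=show("pics/scene2.png",np.array([.4702,-.1517,.1214]),(280,120),4,"pics/e2.png")
cv2.imwrite("pics/e.png",np.hstack([a,b]))
E
```

```text
(no output)
```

View pics/e.png

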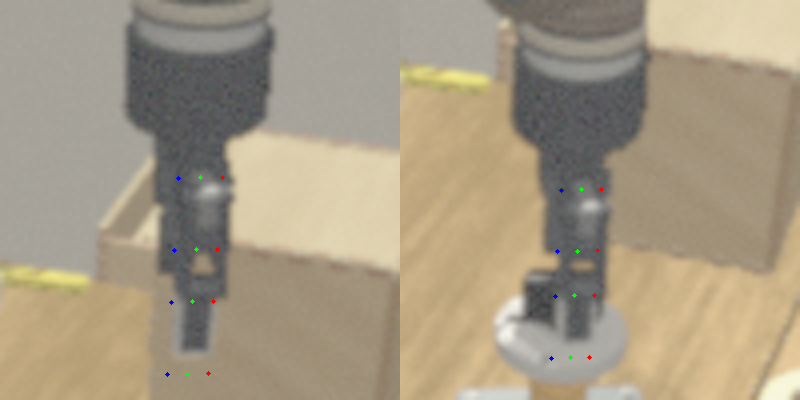

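Overlaying the projected finger outline on both views shows the scene camera reads about 2.5 mm off along the wing. I'll shift +2 mm along tool y, then close.

>>> move_arm:
  commands: [0, 0.08, 0, 0, 0, 0, 0, 0, 0, 0, 0, 0, 0, 0, 0, 0, 0, 0, 0, 0, 0, 0, 0, 0, 0, 0, 0, 0, 0, 0, 0, 0]
  jaw: 15
  force: 25

```text
time: 4.62
eef_pos: [0.4723, -0.1512, 0.1219]
tcp_rot: [0.377, 0.598, -0.377, 0.599]
contact_force: [0.6, -2.5, 2.5]
opening: 0.272
```

```bash
python3 - <<'E'
from h import *
rep()
E
```

```text
t 4.625 pos [ 0.4723 -0.1512  0.1219] zyaw -64.46171810391442 xaxis [ 0.0007 -0.0008 -1.    ] q [-0.5146  0.0321  2.1079 -0.0004  1.0006  0.6107] F [ 0.6498 -2.4671  2.4988] T [-0.3661 -0.0276 -0.0251] open 23.255238097905544
```

The jaw stopped at 23.3 mm, which matches the 24 mm wing, and the side force is small. Now I'll grip firmly and start the twist (anticlockwise is a negative turn).

>>> move_arm:
  commands: [0, 0, 0, 0, 0, 0, 0, 0, 0, 0, 0, -1, 0, 0, 0, 0]
  force: 90

```text
time: 5.12
eef_pos: [0.4724, -0.1512, 0.1221]
tcp_rot: [0.351, 0.613, -0.351, 0.614]
contact_force: [0.7, -2.2, 7.0]
opening: 0.266
```

```bash
python3 - <<'E'
from h import *
rep()
E
```

```text
t 5.125 pos [ 0.4724 -0.1512  0.1221] zyaw -59.56434683145654 xaxis [ 0.0009 -0.0004 -1.    ] q [-0.5146  0.0318  2.1077  0.0001  1.0011  0.525 ] F [ 0.701  -2.1541  7.0183] T [-0.2154 -0.1688 -0.1255] open 22.732337948690752
```

>>> move_arm:
  commands: [0, 0, 0, -1, 0, 0, 0, -1, 0, 0, 0, -1, 0, 0, 0, 0]

```text
time: 5.62
eef_pos: [0.4724, -0.1512, 0.1221]
tcp_rot: [0.267, 0.654, -0.268, 0.655]
contact_force: [-1.5, -2.6, 1.1]
opening: 0.257
```

```bash
python3 - <<'E'
from h import *
rep()
E
```

```text
t 5.625 pos [ 0.4724 -0.1512  0.1221] zyaw -44.45445510672324 xaxis [ 0.0007 -0.0012 -1.    ] q [-0.5143  0.0318  2.1077 -0.0008  1.0009  0.262 ] F [-1.4813 -2.5669  1.118 ] T [-0.3538  0.2206  0.2486] open 21.971783929548863
```

>>> move_arm:
  commands: [0, 0, 0, -1, 0, 0, 0, -1, 0, 0, 0, -1, 0, 0, 0, 0]

```text
time: 6.12
eef_pos: [0.4723, -0.1512, 0.1221]
tcp_rot: [0.18, 0.684, -0.181, 0.684]
contact_force: [-1.2, -2.6, 4.0]
opening: 0.261
```

```bash
python3 - <<'E'
from h import *
rep()
cv2.imwrite(f"pics/scene4.png",ctrl.read_camera("scene")[:,:,::-1])
im=cv2.resize(cv2.imread("pics/scene4.png")[160:220,290:350],(600,600),interpolation=2)
cv2.imwrite("pics/d4.png",(255*(im/255.)**.5).astype(np.uint8))
E
```

```text
t 6.125 pos [ 0.4723 -0.1512  0.1221] zyaw -29.545343192812116 xaxis [ 0.0004 -0.0008 -1.    ] q [-0.5145  0.0318  2.1078 -0.0006  1.0013  0.0015] F [-1.1629 -2.572   4.046 ] T [-0.3684  0.215   0.0454] open 22.266508212281284
```

View pics/d4.png

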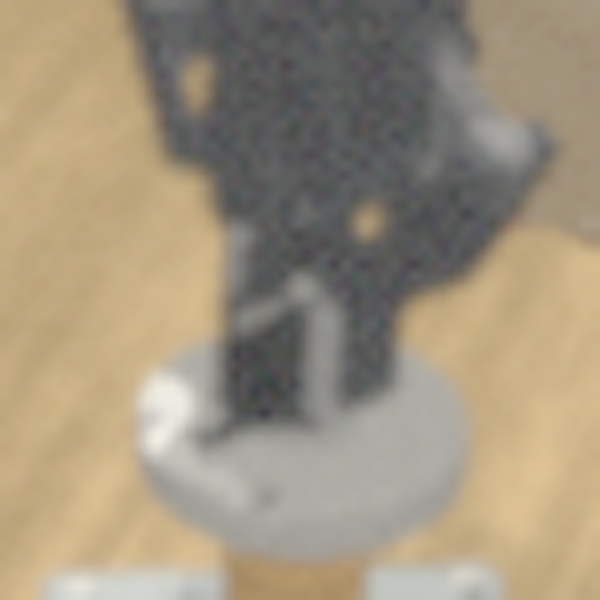

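The knob has followed: 35° turned, small forces, and the nose at about (205,440) in the crop, heading for the dot at (268,495). Now the remaining 35°.

>>> move_arm:
  commands: [0, 0, 0, -1, 0, 0, 0, -1, 0, 0, 0, -1, 0, 0, 0, -1, 0, 0, 0, -1, 0, 0, 0, -1, 0, 0, 0, -0.8, 0, 0, 0, 0]

```text
time: 7.18
eef_pos: [0.4722, -0.1512, 0.1221]
tcp_rot: [-0.028, 0.707, 0.027, 0.707]
contact_force: [-0.9, -2.8, 5.7]
opening: 0.267
```

```bash
python3 - <<'E'
from h import *
rep()
cv2.imwrite(f"pics/scene5.png",ctrl.read_camera("scene")[:,:,::-1])
im=cv2.resize(cv2.imread("pics/scene5.png")[160:220,290:350],(600,600),interpolation=2)
cv2.imwrite("pics/d5.png",(255*(im/255.)**.5).astype(np.uint8))
E
```

```text
t 7.175 pos [ 0.4722 -0.1512  0.1221] zyaw 4.458215657936769 xaxis [ 0.0001 -0.0009 -1.    ] q [-0.5144  0.0318  2.1078 -0.0008  1.0014 -0.5918] F [-0.8813 -2.8376  5.6629] T [-0.3804  0.2783  0.0134] open 22.831727450708996
```

View pics/d5.png

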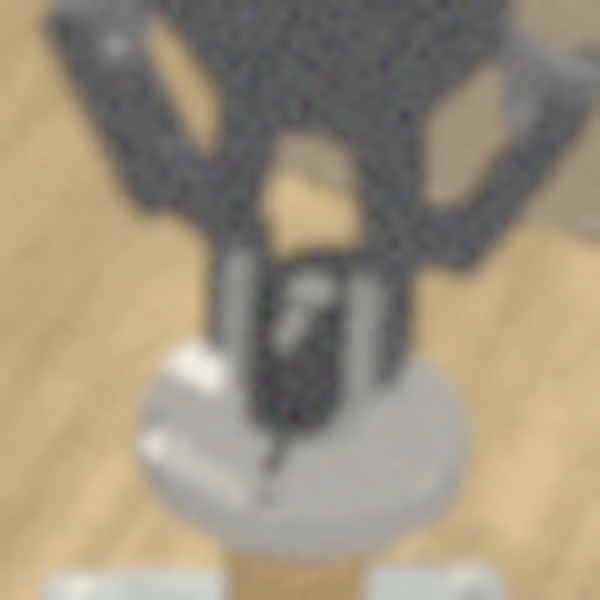

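The nose runs from (285,435) to (265,480) and points at the dot at (265,498). I'll release, rise and check from both cameras.

>>> move_arm:
  commands: [0, 0, 0, 0, 0, 0, 0, 0, 0, 0, 0, 0, 0, 0, 0, 0, 0, 0, 0, 0, 0, 0, 0, 0]
  jaw: 60

```text
time: 7.98
eef_pos: [0.4721, -0.1509, 0.1216]
tcp_rot: [-0.028, 0.707, 0.028, 0.707]
contact_force: [-0.4, -0.6, -0.8]
opening: 0.703
```

>>> move_arm:
  commands: [-0.4, 0, 0, 0, -0.8, 0, 0, 0, -1, 0, 0, 0, -1, 0, 0, 0, -1, 0, 0, 0, 0, 0, 0, 0]

```text
time: 8.72
eef_pos: [0.4734, -0.1516, 0.2297]
tcp_rot: [-0.029, 0.705, 0.027, 0.708]
contact_force: [0.5, -0.4, -0.0]
opening: 0.705
```

```bash
python3 - <<'E'
from h import *
rep()
cv2.imwrite(f"pics/scene6.png",ctrl.read_camera("scene")[:,:,::-1])
im=cv2.resize(cv2.imread("pics/scene6.png")[170:220,290:350],(720,600),interpolation=2)
cv2.imwrite("pics/d6.png",(255*(im/255.)**.5).astype(np.uint8))
E
```

```text
t 8.725 pos [ 0.4734 -0.1516  0.2297] zyaw 4.535462939219304 xaxis [ 0.0055 -0.003  -1.    ] q [-0.5144 -0.1024  2.0238  0.0001  1.2139 -0.5935] F [ 0.4829 -0.4289 -0.0187] T [ 0.0139 -0.0297 -0.0089] open 60.182346760188615
```

View pics/d6.png

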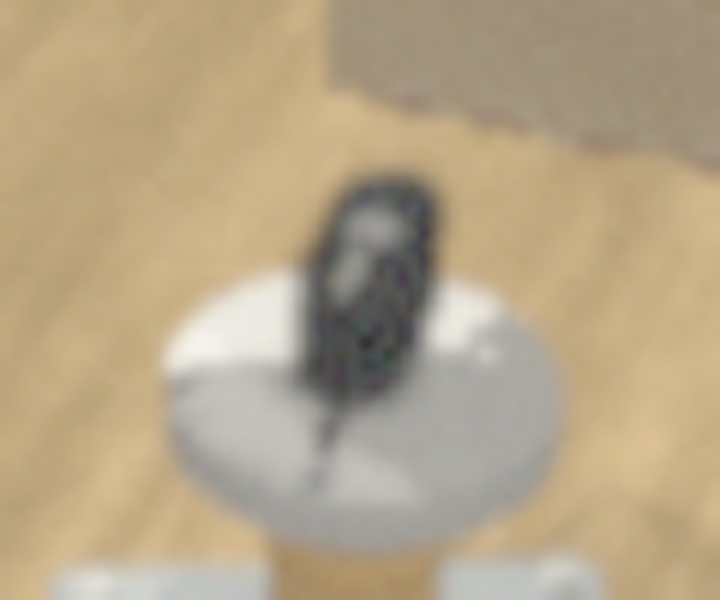

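>>> move_arm:
  commands: [-0.2, -1, -0.3, 0, -0.2, -1, -0.3, 0, -0.2, -1, -0.3, 0, -0.2, -1, -0.3, 0, 0, -1, -0.3, 0, 0, -1, -0.3, 0, 0, -1, -0.3, 0, 0, -1, -0.3, 0, 0, -1, -0.3, 0, 0, -1, -0.3, 0, 0, -1, -0.3, 0, 0, -1, -0.3, 0, 0, 0, 0, 0]

```text
time: 10.4
eef_pos: [0.4054, -0.4591, 0.2464]
tcp_rot: [-0.027, 0.707, 0.027, 0.707]
contact_force: [-0.1, 0.3, 0.6]
opening: 0.704
```

```bash
python3 - <<'E'
from h import *
rep()
for n in("scene","top"): cv2.imwrite(f"pics/{n}7.png",ctrl.read_camera(n)[:,:,::-1])
t=cv2.imread("pics/top7.png");s=cv2.imread("pics/scene7.png")
f=lambda im,x,y:cv2.resize(im[y:y+50,x:x+50],(400,400),interpolation=2)
cv2.imwrite("pics/d7.png",np.hstack([f(t,330,223),f(s,295,175)]))
cv2.imwrite("pics/d8.png",np.hstack([f(cv2.imread("pics/top0.png"),180,218),f(t,180,218)]))
E
```

```text
t 10.4 pos [ 0.4054 -0.4591  0.2464] zyaw 4.40791864150841 xaxis [-0. -0. -1.] q [-1.013   0.1496  1.7355 -0.0001  1.2564 -1.0899] F [-0.1299  0.3422  0.6411] T [0.0576 0.0121 0.0019] open 60.10716521610883
```

View pics/d7.png

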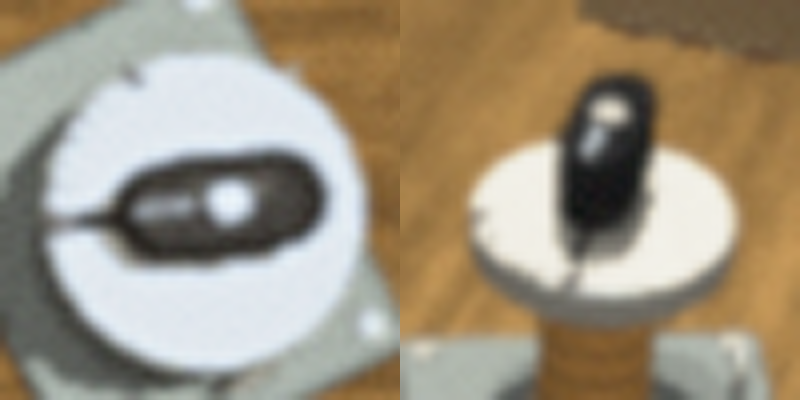

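View pics/d8.png

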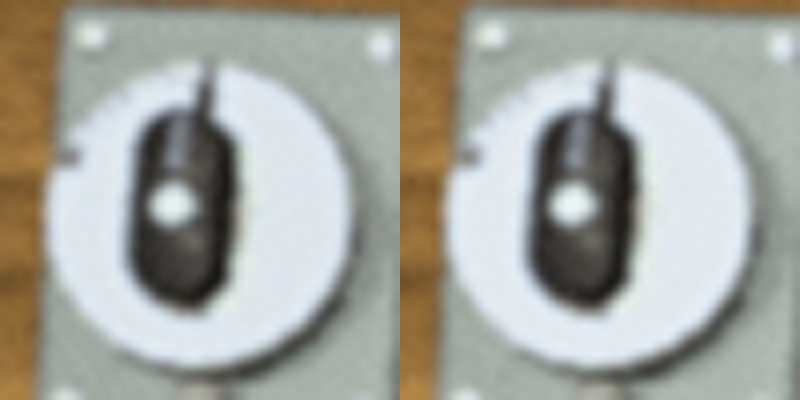

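```bash
python3 - <<'E'
from h import *
t=cv2.imread("pics/top7.png");s=cv2.imread("pics/scene7.png")
T=lambda x,y:cr(x,y,330,223,8)
c=atz("top",T(206,213),.098); 
sc=atz("top",T(230,203),.135)
def ang(p,c): d=p-c; return np.degrees(np.arctan2(d[1],d[0])),np.hypot(d[0],d[1])*1e3
print(c,sc)
for cc in(c,np.r_[sc[:2],.098]):
  print("bar",ang(atz("top",T(132,75),.098),cc),"dot",ang(atz("top",cr(178,305,315,213,8),.098),cc),"nose",ang(atz("top",T(56,222),.102),cc),ang(atz("top",T(90,219),.102),cc))
print("line",ang(atz("top",T(140,212),.134),sc))
f=lambda im,x,y:cv2.resize(im[y:y+25,x:x+25],(400,400),interpolation=2)
cv2.imwrite("pics/d9.png",np.hstack([f(t,328,238),f(s,305,192)]))
E
```

```text
[ 0.4692 -0.1526  0.098 ] [ 0.4697 -0.1523  0.135 ]
bar (np.float64(26.141733216879743), np.float64(38.757811597528764)) dot (np.float64(93.51864426337559), np.float64(37.0015854302808)) nose (np.float64(92.5841815177626), np.float64(37.93498016328866)) (np.float64(92.19929717625179), np.float64(29.47173253685011))
bar (np.float64(26.00251486186089), np.float64(38.24588967396382)) dot (np.float64(94.20033029646056), np.float64(36.72144139930694)) nose (np.float64(93.24198962945914), np.float64(37.64763078618533)) (np.float64(93.044099016403), np.float64(29.182177198012898))
line (np.float64(94.48569091617232), np.float64(21.46716013227323))
```

View pics/d9.png

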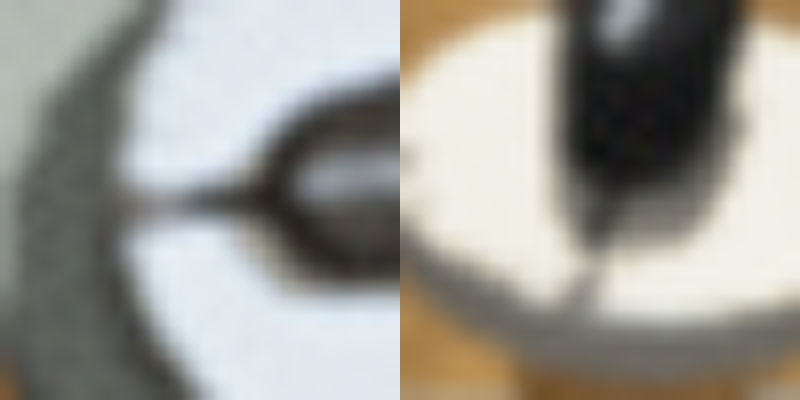

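```bash
python3 - <<'E'
from plant import ctrl
print(ctrl.sign_off())
E
```

```text
the job is handed in; nothing more can be done
None
```

I broke the tall reel's brake knob loose with a firm anticlockwise twist and turned it on to the round dot. Then I let go and moved the arm clear, and the job is handed in. The robot's clock stood at about 10.5 s of the 32 s allowed.

**Pointer position:** the tool turned 68.9°. In the last pictures, with the arm away, the nose lies over the dot in the top view and runs into it in the scene view. From the top view the pointer measures 92–94.5° and the dot 93.5–94.2°.

**Flat bobbin:** its knob looks the same as in the first picture, and the arm stayed well away from it.

**Forces:** the contact force was at most about 7 N in the readings, taken only at the end of each move. Nothing else was touched.

**Checks that disagreed:**
- The fingers in the scene view stood about 2.5 mm from where the calibration put them. I shifted 2 mm along the wing before gripping, and side forces then stayed low.
- The shut bar's measured angle plus 70° gives about 96°. By that check the pointer could be up to about 2–3° short, with reading error of roughly that size. I left it because both views show it at the dot.

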